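Knock the worn cutting pad out of the paper drill

ROBOT

A 6-joint arm with a two-finger parallel gripper is mounted at the origin on the work surface. World frame = base frame: x ahead of the robot, y to its left, z up, the work surface at z = 0. Lengths are in m, angles in rad, forces in N, time in s.
With the tool pointing down it reaches from about 0.35 to 0.85 m from the base axis. Payload 8.1 kg.
Tool frame: the origin (TCP) lies midway between the tips of the shut fingers; the grasp point (between the pads) lies 19 mm behind it (robot.tcp_to_grasp is the distance from the TCP to the grasp point, in m); x points along the fingers, y is the direction in which the jaws open and shut, and the axes are right-handed (so a half turn about x gives the same grasp; the last joint's range is limited). The gripper opens to 93 mm and grips with 3 to 60 N. Pads are 15 mm wide; open, the fingers measure 128 mm over their backs; the gripper's body (75 mm by 188 mm) begins 65 mm behind the grasp point.
Start: joints at [-1.375, 0.13, 1.488, -0, 1.523, -0.085], TCP at [0.166, -0.576, 0.219] pointing down, gripper open.
Joint ranges: [-2.96, 2.96], [-0.89, 2.26], [0.02, 2.5], [-1.34, 4.48], [0, 2.73], [-2.66, 2.66]. Speed limits (rad/s): [2.39, 2.39, 2.79, 3.14, 3.14, 3.14].

INTERFACE

Orientations are given as a rotation vector (axis times angle).
In Python, from plant import robot gives the robot as it stands.
- The arm moves only by the tool play_rows, never from a script. Its argument "plan" is a list of rows, each an object with "slide": the shift along the world's x, y, z as a fraction of full scale, a list of three; "roll": the turn about the world's z as a fraction of full scale; "fingers": the gripper command: -1 is shut, 1 is fully open, values between are in proportion. A call has 1 to 20 rows; each row shifts and turns the commanded pose from where the row before left it; what a row does not reach is not made up. Full scale, the value 1, is 30 mm for a shift and 8 degrees for a turn. A row lasts 1/8 s, in which the tool goes at most 62.5 mm and 10.7 degrees, less where a joint would pass 70% of its speed; a pose out of reach is approached as far as the arm can. A call with a number of a shift or a turn outside -1 to 1 is refused whole. A call with a gripper value outside its range is refused whole. The fingers move at their own pace and stop on an object; "squeeze" is the grip in N (left out, the last holds). Time passes only in rows, so rows that do not move let the fingers close. It gives the time, the measured TCP pose, the force and the opening at its end, in the units of the state.
- robot.read_state(): the state, without advancing time (a new reading comes with each control period).
- robot.read_camera(name): name is "scene" or "top"; returns the picture (420x560x3 uint8, red, green, blue); there is no depth.
- robot.get_calibration(name): a dict with "fx", "fy", "cx", "cy" (pixels), "distortion" ([k1, k2, p1, p2, k3] as OpenCV has them; the pictures are not rectified), "R" (3x3) and "t" (3): a world point X has camera coordinates R X + t. Camera axes: x right, y down, z forward; pixel columns grow to the right and rows downward; lengths in m; the calibration is good to about 2 mm. A picture is of the moment at which its call begins. get_calibration takes no time and is no camera call.
- robot.close_job(): hands the job in, once; it reports no verdict.
Trained networks look in the newest picture that a camera, given by its name, has taken for a name from the list of things; names that differ only in an ending like _2 or _b are one class to them, and where a whole thing is asked for, a point or a joint stands for the part that bears it (a point fixed in the world has none). Each returns a list of dicts, best first, with "p" (0 to 1); they miss things now and then, are a little off and sometimes report something else, mostly with a low value. They report only what shows in the picture. A call takes as long as a camera call. They do not tell look-alikes from the thing itself.
- robot.boxes_of(camera, target): "extent" ([centre column, centre row, width, height] in pixels, round what is visible of it).
- robot.regions_of(camera, target): "region" (420x560 bool, what is visible of it) and "extent" ([centre column, centre row, width, height] in pixels, round what is visible of it).
- robot.mark_of(camera, target): "point" ([column, row] in pixels: a listed point, or the origin of a listed thing).
The state is a dict: "t": time; "q": joint angles; "dq": joint speeds; "joint_torque": joint torques, N m; "tool_pos": TCP position; "orientation": TCP orientation; "force": force on the tool from outside, world axes, zero at the start; "wrist_torque": the same for the moment, N m; "opening": finger opening in m.
Only numpy, scipy, OpenCV 4.12 (cv2) and the standard library are available. Lean on these libraries where they do the work, as an engineer would, in place of code of your own. Each camera call takes 0.05 s, during which the arm holds its last target.

TASK

The white plastic cutting pad in the bed of the paper drill is worn and has to come out: lift the T handle at the front of the drill all the way up so that the knockout rod pushes the pad up out of its pocket, take the pad out and set it down flat, without dropping it, in the shallow steel tray. Then push the T handle fully back down, so that the pocket is ready for the new pad. Leave the spare pad and the other desk things where they are.

Things in the scene. Friction and masses are not known exactly. Their poses are not given: they have to be found in the camera images.
- drill: Bench paper drill, fixed: white box base 340 mm deep, 260 mm wide, grey bed on top 100 mm above the desk, its head swung away behind the column. Origin on the desk straight below the middle of the pad's pocket; x from the drill's front to its column, y along the pocket's length, z up. Front face at x = -100 mm, back at 240 mm; a paper gauge 14 mm high crosses the bed at x = 86 to 98 mm.
- drill_column (a point): Foot of the drill's upright 48 mm round column at bed level, 170 mm behind the pocket's centre; foot 92 mm round, column 400 mm high. The clamp collar and head on it begin 310 mm above the desk; the head points straight back, away from the bed.
- bed_pocket (a point): Centre of the pad's pocket at the level of the bed's top face (100 mm above the desk), axes as the drill's. The pocket is 43 mm (x) by 113 mm (y) and 24 mm deep, with a 30 mm round hole in its floor for the knockout rod.
- pad_center (a point): Centre (half-way up) of the worn cutting pad: a white plastic bar 40 mm (its x) by 110 mm (its y) by 24 mm high (its z), about 100 g, with grey drill rings on top. At the start it lies in the pocket, its top flush with the bed, its x and y along the drill's.
- lift_handle (a point): Grip centre of the knockout rod's black T handle before the drill's front: a level round bar 18 mm thick, 100 mm long along the drill's y, 165 mm in front of the pocket's centre and 65 mm out from the front face; a 14 mm steel stem runs from its middle down and back into the drill through a slot. 80 mm above the desk when fully down, 104 mm fully up; moves straight up and down only. Axes as the drill's.
- knockout (a joint): Height of the knockout rod with its T handle, m: 0 down on its stop, 0.024 up on its stop; may start a few mm up. Its 28 mm round head meets the pad at 0.006; at 0.024 the pad stands 18 mm above the bed, 6 mm still in the pocket. The rod is stiff: about 13 N lifts it with the pad, about 5 N pushes it down; it stays where it is left.
- tray: Shallow open steel tray on the desk, loose, 0.5 kg, 200 mm (x) by 140 mm (y) and 28 mm high outside, walls and floor 4 mm. Origin at the centre of its underside, z up.
- glue_stick: Bystander: standing glue stick, 33 mm round, 100 mm high. Origin at the centre of its underside.
- pen_cup: Bystander: black round cup 72 mm wide and 100 mm high with pens standing out to 150 mm. Origin at the centre of its underside.
- stapler: Bystander: desk stapler 145 mm long (x), 34 mm wide, 60 mm high. Origin at the centre of its underside.
- spare_pad: Bystander: new cutting pad lying on the desk, the same bar of 40 (x) by 110 (y) by 24 mm without drill rings. Origin at the centre of its underside.
There are look-alikes about, which are no part of the job. Leave any blue or red look-alike of the part that bears pad_center alone. Of the things that look like the tray, take the one that is farthest from the robot's base at the start.

How it is judged:
By the outcome, as a careful person would: the job done as asked, in the order asked, and still so for the second after the job is handed in, with the robot touching nothing.
It also fails if it takes over 64 s, if anything falls off the work surface, if the arm or the gripper's body presses on something with over 40 N, if the wrist force passes 120 N, or if a joint passes its speed limit or range.

## Working session

There is one attempt and no reset: what is moved stays moved. The work goes in short steps, Python scripts to look and compute and a tool call to move; the robot and the scene stay as the last step left them, time stands still between calls to the robot, and variables do not carry over. Pictures are saved under pics/ and viewed, and the job is handed in when it is done.

Besides the shell and the picture viewer there is one more tool, called after "Request:" in YAML: its name, and indented under it one key for each argument. play_rows: Moves the arm, as the interface text tells. Its arguments: {"type":"object","properties":{"plan":{"type":"array","items":{"type":"object","properties":{"slide":{"type":"array","items":{"type":"number","minimum":-1,"maximum":1}},"roll":{"type":"number","minimum":-1,"maximum":1},"fingers":{"type":"number"}}}},"squeeze":{"type":"number"}},"required":["plan"]}

```bash
mkdir -p pics; ls
python3 - <<'E'
from plant import robot
import cv2,numpy as np
for c in ["scene","top"]:
    im=robot.read_camera(c); cv2.imwrite(f"pics/{c}0.png",im[:,:,::-1])
    k=robot.get_calibration(c); print(c,{a:np.round(np.array(b),4).tolist() for a,b in k.items()})
s=robot.read_state(); print(s)
E
```

```text
pics
scene {'fx': 383.7817, 'fy': 383.7817, 'cx': 271.4335, 'cy': 204.0258, 'distortion': [-0.0369, 0.0, 0.0, 0.0, 0.0], 'R': [[0.8375, 0.5464, -0.0067], [0.3983, -0.6189, -0.677], [-0.3741, 0.5643, -0.736]], 't': [-0.393, -0.1955, 1.2353]}
top {'fx': 534.4248, 'fy': 534.4248, 'cx': 284.1348, 'cy': 211.4036, 'distortion': [0.0069, 0.0, 0.0, 0.0, 0.0], 'R': [[0.0019, -1.0, -0.002], [-0.9857, -0.0015, -0.1686], [0.1686, 0.0023, -0.9857]], 't': [-0.0848, 0.5303, 1.5877]}
{'t': 0.1, 'q': array([-1.37537082e+00,  1.31099500e-01,  1.48915080e+00,  1.90534530e-05,
        1.52299511e+00, -8.53783072e-02]), 'dq': array([-3.47867959e-05, -6.47284571e-04, -2.13008124e-03, -8.04311694e-04,
        7.47597488e-04,  6.86201010e-04]), 'joint_torque': array([ 9.92089153e-04, -5.61340284e+01, -4.93096483e+01,  7.70542771e-02,
        2.91840179e-02, -6.61662853e-05]), 'tool_pos': array([ 0.16621947, -0.57599155,  0.21769482]), 'orientation': array([ 2.07158476,  0.29451794, -2.07173518]), 'force': array([0.56962552, 0.37885616, 0.42818295]), 'wrist_torque': array([-0.02240659,  0.02915033,  0.00439691]), 'opening': 0.093034270929657}
```

View pics/scene0.png

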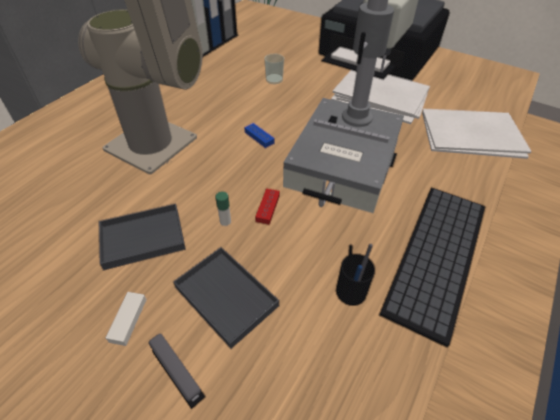

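View pics/top0.png

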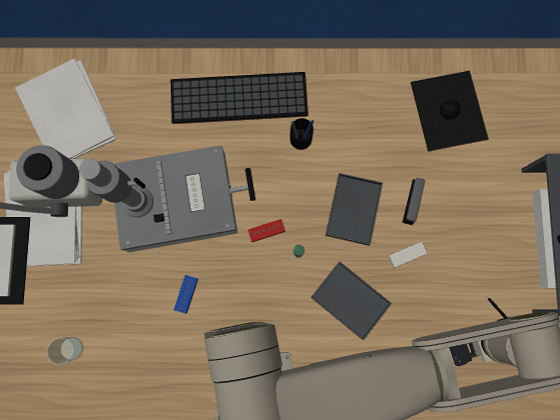

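Scene view: the worn pad sits in the drill bed at top(195,192), with the T handle at top(250,184). There are two trays, at top(354,208) and top(350,300). The spare pad is at top(408,254), and the blue bar (186,294) and red bar (267,231) are look-alikes. Next I'll measure these.

```bash
cat > h.py <<'E'
from plant import robot
import cv2,numpy as np
def cal(c):
    k=robot.get_calibration(c); K=np.array([[k['fx'],0,k['cx']],[0,k['fy'],k['cy']],[0,0,1]])
    return K,np.array(k['distortion'],float),np.array(k['R']),np.array(k['t'])
def toplane(c,px,z):
    K,D,R,t=cal(c); u=cv2.undistortPoints(np.array(px,float).reshape(-1,1,2),K,D).reshape(-1,2)
    d=np.c_[u,np.ones(len(u))]@R; o=-R.T@t
    return o+d*((z-o[2])/d[:,2])[:,None]
def proj(c,X):
    K,D,R,t=cal(c); return cv2.projectPoints(np.array(X,float).reshape(-1,1,3),cv2.Rodrigues(R)[0],t,K,D)[0].reshape(-1,2)
E
python3 - <<'E'
from h import *
np.set_printoptions(precision=4,suppress=True)
def pr(c,n,z):
    for m in robot.mark_of(c,n)[:3]:
        print(c,n,round(m['p'],2),np.array(m['point']),toplane(c,m['point'],z)[0])
for c in ["top","scene"]:
    pr(c,'pad_center',.094); pr(c,'lift_handle',.08); pr(c,'bed_pocket',.1); pr(c,'tray',0.0); pr(c,'drill_column',.1)
for n,z in [('tray',.028),('pad_center',.1),('lift_handle',.089),('drill',.1)]:
    for r in robot.regions_of('top',n)[:3]:
        ys,xs=np.nonzero(r['region'])
        if len(xs)<20: continue
        W=toplane('top',np.c_[xs,ys],z)[:,:2]
        (cx,cy),(w,h),a=cv2.minAreaRect((W*1000).astype(np.float32))
        print(n,round(r['p'],2),np.array(r['extent']),'rect mm',np.round([cx,cy,w,h,a],1))
print(robot.read_state()['t'])
im=cv2.imread('pics/top0.png')
cv2.imwrite('pics/c1.png',cv2.resize(im[130:260,100:270],None,fx=4.5,fy=4.5,interpolation=cv2.INTER_CUBIC))
E
```

```text
top pad_center 0.97 [194.6 193.9] [0.5746 0.1828 0.094 ]
top pad_center 0.65 [186.7 289.1] [0.2938 0.1971 0.094 ]
top pad_center 0.64 [268.9 229.6] [ 0.4677 -0.0393  0.094 ]
top lift_handle 0.52 [250.9 185.6] [0.6032 0.0163 0.08  ]
top bed_pocket 0.98 [191.7 190.8] [0.5827 0.1907 0.1   ]
top tray 0.71 [349.4 300.8] [ 0.2617 -0.2835  0.    ]
top tray 0.56 [355.  208.5] [ 0.5478 -0.3064  0.    ]
top tray 0.55 [137.  201.5] [0.5691 0.3798 0.    ]
top drill_column 0.82 [136.1 201.4] [0.5504 0.3542 0.1   ]
scene pad_center 0.95 [341.4 155.5] [0.5856 0.1719 0.094 ]
scene pad_center 0.64 [260.7 134.4] [0.3476 0.1308 0.094 ]
scene pad_center 0.59 [267.5 206.8] [ 0.5204 -0.0945  0.094 ]
scene lift_handle 0.87 [317.3 197.2] [0.5999 0.0103 0.08  ]
scene lift_handle 0.4 [356.2 120.2] [0.5442 0.3642 0.08  ]
scene bed_pocket 0.75 [341.1 151.7] [0.5803 0.179  0.1   ]
scene bed_pocket 0.29 [226.3 295.1] [ 0.5847 -0.3381  0.1   ]
scene tray 0.89 [224.7 294.5] [ 0.5386 -0.2995  0.    ]
scene tray 0.75 [142.5 237.6] [ 0.2623 -0.2856  0.    ]
scene drill_column 0.56 [357.2 119.9] [0.5554 0.3394 0.1   ]
tray 0.85 [350.6 299.9  77.9  75.5] rect mm [ 264.2 -284.   202.3  140.    51.6]
tray 0.62 [355.7 209.2  55.8  69.8] rect mm [ 541.7 -300.4  140.6  204.6   77.7]
pad_center 0.76 [186.8 292.9  24.3  41.6] rect mm [280.8 197.3  43.9 103.4  73.2]
pad_center 0.74 [194.6 194.8  16.2  43.3] rect mm [576.9 179.6 114.6  42.8   9.5]
pad_center 0.74 [267.4 231.1  36.3  25.1] rect mm [465.1 -32.1  39.3 101.9  18.7]
lift_handle 0.52 [244.8 184.8  25.3  35.1] rect mm [600.9  21.3  76.5  88.4  54.9]
drill 0.55 [129.  199.6 258.  107.3] rect mm [561.2 377.8 756.7 321.4  89.8]
0.8
```

View pics/c1.png

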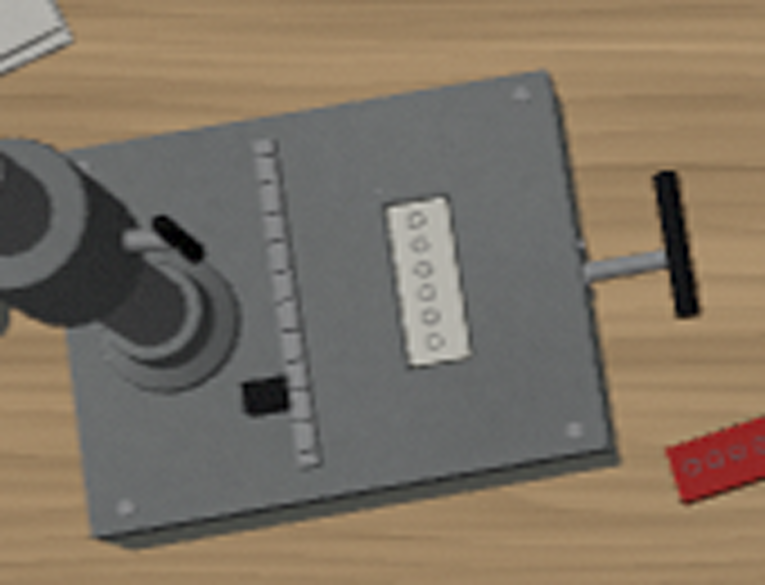

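Candidates for the pad are white at top(195,193), blue (186,294), red (267,231) and spare (408,254). I choose the white ringed bar in the bed, confirmed in the crop. For the tray, (355,208) lies 0.62 m from the base and (350,300) lies 0.39 m away, so I take the first. Next I'll refine the drill pose.

Run:
```python
import cv2
im=cv2.imread('pics/scene0.png')
cv2.imwrite('pics/c2.png',cv2.resize(im[90:215,275:415],None,fx=4.5,fy=4.5,interpolation=cv2.INTER_CUBIC))
```

```text
(no output)
```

View pics/c2.png

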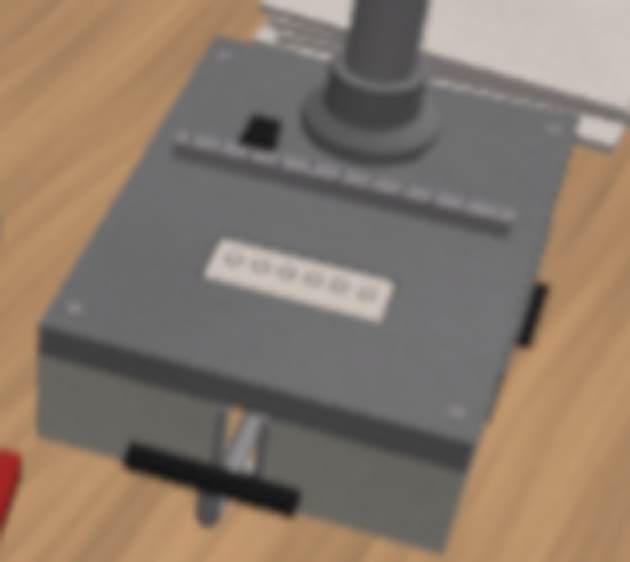

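Run:
```python
from h import *
from scipy.optimize import least_squares
np.set_printoptions(precision=4,suppress=True)
T=[((385,205),(20,-55,100)),((447,197),(-20,-55,100)),((470,355),(-20,55,100)),((408,367),(20,55,100)),((548,72),(-100,-130,100)),((608,450),(-100,130,100)),((95,537),(240,130,100)),((665,172),(-165,-50,'h')),((687,317),(-165,50,'h'))]
S=[((218,240),(20,55,100)),((395,280),(20,-55,100)),((382,320),(-20,-55,100)),((205,275),(-20,55,100)),((42,325),(-100,130,100)),((475,440),(-100,-130,100)),((127,455),(-165,50,'h')),((297,500),(-165,-50,'h'))]
def X(p,pts):
    c,s=np.cos(p[2]),np.sin(p[2])
    return [[p[0]+(c*a-s*b)/1e3,p[1]+(s*a+c*b)/1e3,(p[3] if z=='h' else z/1e3)] for _,(a,b,z) in pts]
o={'top':(100,130),'scene':(275,90)}
def res(p,cams=('top','scene')):
    r=[]
    for c,P in(('top',T),('scene',S)):
        if c in cams:
            m=(np.array([q[0] for q in P])+.5)/4.5-.5+o[c]
            r.append((proj(c,X(p,P))-m).ravel())
    return np.concatenate(r)
for cams in [('top','scene'),('top',),('scene',)]:
    s=least_squares(res,[.577,.18,np.radians(99),.08],loss='soft_l1',args=(cams,)); p=s.x
    print(cams,p[:2],np.degrees(p[2]),'handle z',p[3],'cost',s.cost)
    print(res(p,cams).reshape(-1,2).T)
    print('handle',X(p,[(0,(-165,0,'h'))]))
```

```text
('top', 'scene') [0.5789 0.1813] 100.0789845942514 handle z 0.08242895702795518 cost 3.471928595531346
[[ 0.3221 -0.1958  0.1568  0.5256 -0.0358  0.2493 -0.9412 -0.059   0.4524
   0.9427  0.1095 -0.6242 -0.6211 -0.6852  0.2582  0.099   0.5378]
 [ 0.2698 -0.2155  0.3884  0.0376 -0.7759 -0.5895  0.1364  0.2172 -0.0422
  -0.9624 -0.1043 -0.0935 -0.3146 -0.6005  0.5228 -0.5552  0.5842]]
handle [[np.float64(0.6077627107658936), np.float64(0.01888707780479043), np.float64(0.08242895702795518)]]
('top',) [0.5786 0.1815] 99.8973084576799 handle z 0.08767118410641349 cost 1.1734007879344663
[[ 0.3197 -0.1917  0.0443  0.4063  0.06    0.0709 -1.1743 -0.1553  0.2681]
 [ 0.3466 -0.0981  0.5285  0.1361 -0.5938 -0.3494  0.0163  0.0481 -0.0889]]
handle [[np.float64(0.606919597073998), np.float64(0.018956431210189473), np.float64(0.08767118410641349)]]
('scene',) [0.5789 0.1806] 100.28349753043501 handle z 0.08311145952343987 cost 2.0411663371178
[[ 0.7861  0.0045 -0.6805 -0.7343 -0.7611  0.3426  0.1756  0.7062]
 [-0.7744  0.0087  0.0389 -0.1045 -0.2889  0.6362 -0.4412  0.6181]]
handle [[np.float64(0.608402830743157), np.float64(0.018210445901162164), np.float64(0.08311145952343987)]]
```

Run:
```python
from h import *
from scipy.spatial.transform import Rotation as Ro
s=robot.read_state(); R=Ro.from_rotvec(s['orientation']).as_matrix(); print(R.round(3)); print('jaw yaw',np.degrees(np.arctan2(R[1,1],R[0,1])), s['q'][5], robot.tcp_to_grasp)
d=np.array([.6075,.0188,.16])-s['tool_pos']; print(d, d/.03)
```

```text
[[ 0.     0.277 -0.961]
 [-0.    -0.961 -0.277]
 [-1.     0.     0.   ]]
jaw yaw -73.91290630689528 -0.0854055566132166 0.0188
[ 0.4412214   0.59531802 -0.05866091] [14.70737986 19.84393398 -1.95536372]
```

Request:
play_rows:
  plan:
    - {"slide":[0.695,0.984,0],"roll":-0.038,"fingers":0.075}
    - {"slide":[0.695,0.984,0],"roll":-0.038,"fingers":0.075}
    - {"slide":[0.695,0.984,0],"roll":-0.038,"fingers":0.075}
    - {"slide":[0.695,0.984,0],"roll":-0.038,"fingers":0.075}
    - {"slide":[0.695,0.984,0],"roll":-0.038,"fingers":0.075}
    - {"slide":[0.695,0.984,0],"roll":-0.038,"fingers":0.075}
    - {"slide":[0.695,0.984,0],"roll":-0.038,"fingers":0.075}
    - {"slide":[0.695,0.984,0],"roll":-0.038,"fingers":0.075}
    - {"slide":[0.695,0.984,0],"roll":-0.038,"fingers":0.075}
    - {"slide":[0.695,0.984,0],"roll":-0.038,"fingers":0.075}
    - {"slide":[0.695,0.984,0],"roll":-0.038,"fingers":0.075}
    - {"slide":[0.695,0.984,0],"roll":-0.038,"fingers":0.075}
    - {"slide":[0.695,0.984,0],"roll":-0.038,"fingers":0.075}
    - {"slide":[0.695,0.984,0],"roll":-0.038,"fingers":0.075}
    - {"slide":[0.695,0.984,0],"roll":-0.038,"fingers":0.075}
    - {"slide":[0.695,0.984,0],"roll":-0.038,"fingers":0.075}
    - {"slide":[0.695,0.984,0],"roll":-0.038,"fingers":0.075}
    - {"slide":[0.695,0.984,0],"roll":-0.038,"fingers":0.075}
    - {"slide":[0.695,0.984,0],"roll":-0.038,"fingers":0.075}
    - {"slide":[0.695,0.984,0],"roll":-0.038,"fingers":0.075}

```text
t: 3.3
tool_pos: [0.5839, 0.0149, 0.2187]
orientation: [2.13, 0.186, -2.13]
force: [1.1, 0.1, 0.9]
opening: 0.0499
```

Request:
play_rows:
  plan:
    - {"slide":[0,0,-1],"fingers":0.075}
    - {"slide":[0,0,-1],"fingers":0.075}
    - {"fingers":0.075}
    - {"fingers":0.075}
  squeeze: 50

```text
$.plan[0]: bad value
```

Run:
```python
from h import *
im=robot.read_camera('scene'); a=im[80:230,250:430,::-1]
b=robot.read_camera('top')[130:280,180:320,::-1]
cv2.imwrite('pics/s1.png',np.hstack([cv2.resize(a,None,fx=2.3,fy=2.3),cv2.resize(b,(322,345))]))
s=robot.read_state();print(s['t'],s['tool_pos'],s['orientation'],s['force'],s['opening'])
```

```text
3.4 [0.58437729 0.01664461 0.21837783] [ 2.12940911  0.19036563 -2.12870927] [-0.08377795 -0.62981889  0.1526704 ] 0.05020663984321392
```

View pics/s1.png

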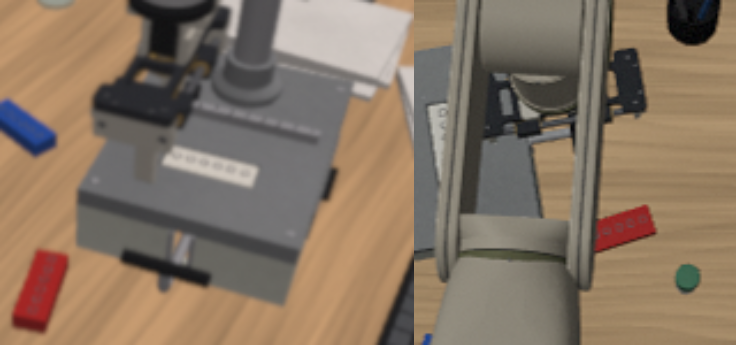

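The gripper is above the handle, shifted to the robot's side of the bar. I'll lower it to just above the bar and check.

Request:
play_rows:
  plan:
    - {"slide":[0,0,-1],"roll":0,"fingers":0.075}
    - {"slide":[0,0,-1],"roll":0,"fingers":0.075}
    - {"slide":[0,-0.07,-1],"roll":0,"fingers":0.075}
    - {"slide":[0,0,-0.3],"roll":0,"fingers":0.075}
    - {"slide":[0,0,0],"roll":0,"fingers":0.075}
  squeeze: 50

```text
t: 4.03
tool_pos: [0.5829, 0.0115, 0.1196]
orientation: [2.129, 0.186, -2.131]
force: [0.4, -0.6, 0.7]
opening: 0.05
```

Run:
```python
from h import *
im=robot.read_camera('scene'); a=im[80:230,250:430,::-1]
cv2.imwrite('pics/s2.png',cv2.resize(a,None,fx=4,fy=4,interpolation=cv2.INTER_CUBIC))
s=robot.read_state();print(s['t'],s['tool_pos'],s['orientation'],s['force'],s['opening'])
print((proj('scene',[s['tool_pos'],[.583,.0145,.083]])-[250,80])*4)
```

```text
4.075 [0.58372528 0.01153605 0.12069248] [ 2.13124737  0.18607323 -2.12904197] [ 0.06565871 -0.45039523 -0.21618866] 0.04979129843988041
[[252.12367637 411.02702444]
 [249.03180852 450.86364723]]
```

View pics/s2.png

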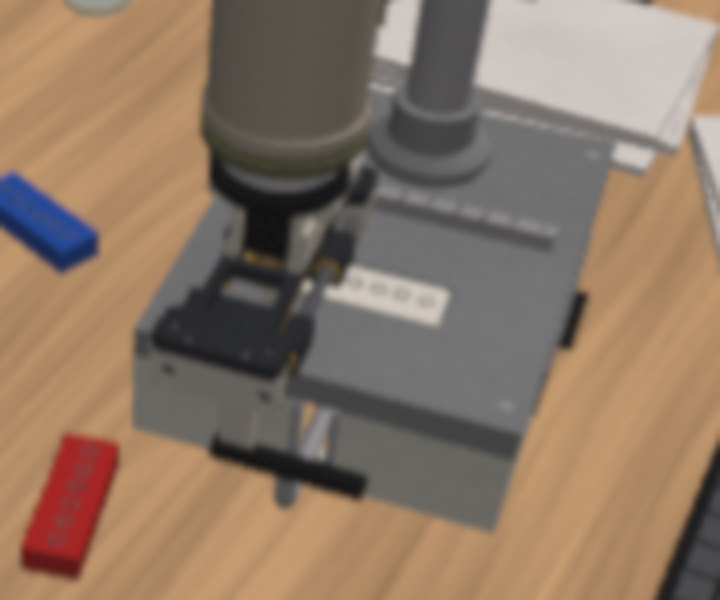

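Request:
play_rows:
  plan:
    - {"slide":[0,0.08,-0.9],"roll":0,"fingers":0.075}
    - {"slide":[0,0,-0.7],"roll":0,"fingers":0.075}
    - {"slide":[0,0,-0.2],"roll":0,"fingers":0.075}
    - {"slide":[0,0,0],"roll":0,"fingers":0.075}

```text
t: 4.58
tool_pos: [0.5839, 0.0141, 0.0667]
orientation: [2.131, 0.186, -2.129]
force: [0.4, -0.3, 0.3]
opening: 0.0502
```

Request:
play_rows:
  plan:
    - {"slide":[0,0,0],"roll":0,"fingers":-1}
    - {"slide":[0,0,0],"roll":0,"fingers":-1}
    - {"slide":[0,0,0],"roll":0,"fingers":-1}
    - {"slide":[0,0,0],"roll":0,"fingers":-1}
    - {"slide":[0,0,0],"roll":0,"fingers":-1}

```text
t: 5.2
tool_pos: [0.5841, 0.0116, 0.0661]
orientation: [2.13, 0.181, -2.127]
force: [2.7, -11.5, -0.5]
opening: 0.0169
```

Request:
play_rows:
  plan:
    - {"slide":[-0.02,-0.1,0.1],"roll":0,"fingers":-1}
    - {"slide":[0,0,0.15],"roll":0,"fingers":-1}
    - {"slide":[0,0,0.15],"roll":0,"fingers":-1}
    - {"slide":[0,0,0.1],"roll":0,"fingers":-1}

```text
t: 5.7
tool_pos: [0.584, 0.0115, 0.08]
orientation: [2.133, 0.187, -2.127]
force: [12.2, 1.5, -13.2]
opening: 0.0164
```

Request:
play_rows:
  plan:
    - {"slide":[0.04,0,0.1],"roll":0,"fingers":-1}
    - {"slide":[0,0,0.1],"roll":0,"fingers":-1}
    - {"slide":[0,0,0],"roll":0,"fingers":-1}

```text
t: 6.08
tool_pos: [0.584, 0.0115, 0.0855]
orientation: [2.131, 0.187, -2.13]
force: [6.0, 1.6, -9.7]
opening: 0.0169
```

Request:
play_rows:
  plan:
    - {"slide":[0,0,0.1],"roll":0,"fingers":-1}
    - {"slide":[0,0,0],"roll":0,"fingers":-1}

```text
t: 6.32
tool_pos: [0.584, 0.0115, 0.0885]
orientation: [2.13, 0.187, -2.13]
force: [5.9, 0.7, -9.3]
opening: 0.0171
```

Request:
play_rows:
  plan:
    - {"slide":[0,0,0.06],"roll":0,"fingers":-1}
    - {"slide":[0,0,0.06],"roll":0,"fingers":-1}

```text
t: 6.58
tool_pos: [0.5838, 0.0115, 0.0888]
orientation: [2.13, 0.187, -2.131]
force: [23.8, -0.7, -43.7]
opening: 0.0169
```

Request:
play_rows:
  plan:
    - {"slide":[0,0,0.06],"roll":0,"fingers":-1}
    - {"slide":[0,0,0.06],"roll":0,"fingers":-1}

```text
t: 6.82
tool_pos: [0.5826, 0.0114, 0.0895]
orientation: [2.127, 0.187, -2.134]
force: [18.3, -1.9, -45.0]
opening: 0.0171
```

Request:
play_rows:
  plan:
    - {"slide":[0,0,-0.15],"roll":0,"fingers":-1}
    - {"slide":[0,0,0],"roll":0,"fingers":0.075}
    - {"slide":[0,0,0],"roll":0,"fingers":0.075}
    - {"slide":[0,0,0],"roll":0,"fingers":0.075}
    - {"slide":[0,0,0],"roll":0,"fingers":0.075}
    - {"slide":[0,0,0.5],"roll":0,"fingers":0.075}
    - {"slide":[0,0,1],"roll":0,"fingers":0.075}
    - {"slide":[0,0,1],"roll":0,"fingers":0.075}
    - {"slide":[0,0,1],"roll":0,"fingers":0.075}
    - {"slide":[0,-1,0.5],"roll":0,"fingers":0.4}
    - {"slide":[0,-1,0],"roll":0,"fingers":0.4}
    - {"slide":[0,-1,0],"roll":0,"fingers":0.4}
    - {"slide":[0,-1,0],"roll":0,"fingers":0.4}
    - {"slide":[0,-1,0],"roll":0,"fingers":0.4}
    - {"slide":[0,0,0],"roll":0,"fingers":0.4}

```text
t: 8.7
tool_pos: [0.5839, -0.1408, 0.2136]
orientation: [2.132, 0.183, -2.13]
force: [0.3, 0.8, 0.4]
opening: 0.065
```

Run:
```python
from h import *
np.set_printoptions(precision=4,suppress=True)
im=robot.read_camera('scene'); a=im[80:230,250:430,::-1]
cv2.imwrite('pics/s3.png',cv2.resize(a,None,fx=4.2,fy=4,interpolation=cv2.INTER_CUBIC))
b=robot.read_camera('top')[130:260,100:270,::-1]
cv2.imwrite('pics/t3.png',cv2.resize(b,None,fx=4.5,fy=4.5,interpolation=cv2.INTER_CUBIC))
s=robot.read_state();print(s['t'],s['tool_pos'],s['orientation'],s['force'],s['opening'])
for c in('top','scene'):
    for m in robot.mark_of(c,'lift_handle')[:2]: print(c,m,toplane(c,m['point'],.104))
    for m in robot.mark_of(c,'pad_center')[:1]: print(c,m,toplane(c,m['point'],.106))
```

```text
8.8 [ 0.584  -0.1387  0.2132] [ 2.1314  0.1859 -2.1297] [ 0.5075  0.0837 -0.5005] 0.06483082759789123
top {'point': [250.3, 183.3], 'p': 0.68} [[0.6049 0.0166 0.104 ]]
top {'point': [193.3, 190.3], 'p': 0.71} [[0.583  0.1849 0.106 ]]
scene {'point': [320.2, 190.1], 'p': 0.59} [[0.6037 0.0141 0.104 ]]
scene {'point': [265.6, 209.3], 'p': 0.96} [[ 0.5272 -0.1124  0.106 ]]
```

View pics/s3.png

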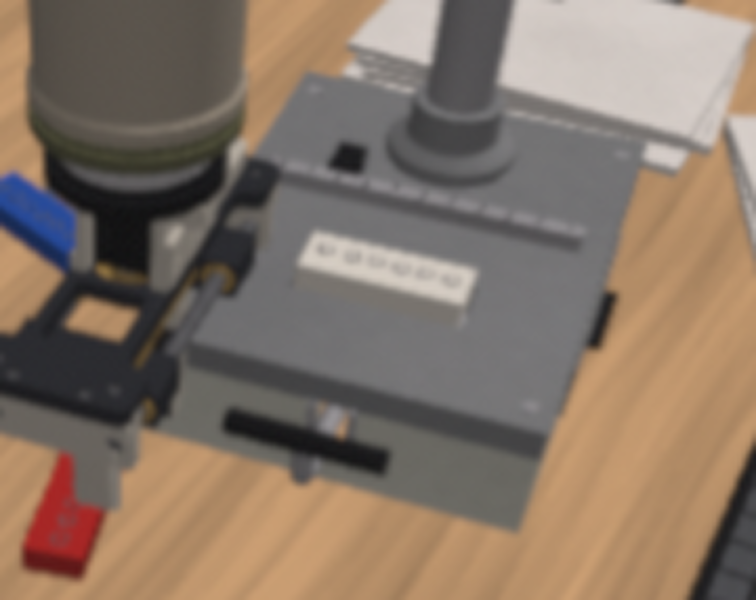

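View pics/t3.png

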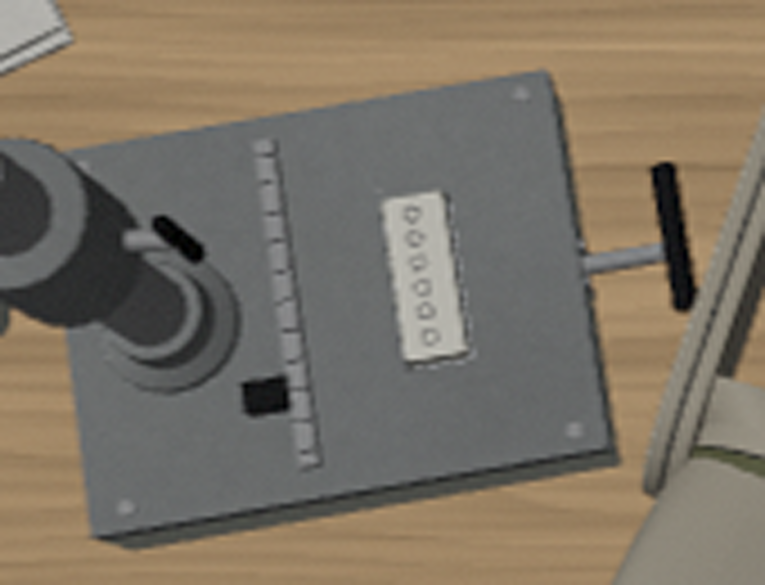

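The pad now stands proud of the bed (scene crop (385,275)) and the handle has risen. I'll measure the pad's top face and the tray in detail.

Run:
```python
from h import *
np.set_printoptions(precision=4,suppress=True)
m=lambda P:(np.array(P,float)+.5)/4.5-.5+[100,130]
W=toplane('top',m([(383,201),(442,192),(467,352),(405,362)]),.118)[:,:2]; print(W,W.mean(0))
d=(W[0]+W[1]-W[2]-W[3]);print('yaw long',np.degrees(np.arctan2(d[1],d[0])))
ms=lambda P:(np.array(P,float)+.5)/[4.2,4]-.5+[250,80]
W=toplane('scene',ms([(318,232),(480,270),(465,307),(297,270)]),.118)[:,:2]; print(W,W.mean(0))
d=(W[1]+W[2]-W[0]-W[3]);print('yaw long',np.degrees(np.arctan2(d[1],d[0])))
for c,P in (('top',m([(663,165),(685,308)])),('scene',ms([(226,420),(388,460)]))):
  print(c,toplane(c,P,.104).mean(0))
# tray
im=robot.read_camera('top')[:,:,::-1]; cv2.imwrite('pics/tray.png',cv2.resize(im[160:260,280:450],None,fx=4.5,fy=4.5,interpolation=cv2.INTER_CUBIC))
for c in('top','scene'):
  for r in robot.regions_of(c,'tray')[:3]:
    ys,xs=np.nonzero(r['region'])
    if len(xs)<20: continue
    print(c,round(r['p'],2),np.array(r['extent']),cv2.minAreaRect((toplane(c,np.c_[xs,ys],.028)[:,:2]*1000).astype(np.float32)))
```

```text
[[0.6287 0.2096]
 [0.6348 0.1711]
 [0.5282 0.1517]
 [0.5216 0.1918]] [0.5783 0.181 ]
yaw long 9.854799886343724
[[0.5246 0.1893]
 [0.6312 0.2088]
 [0.6389 0.1683]
 [0.5326 0.1452]] [0.5818 0.1779]
yaw long 11.319108256917927
top [0.6086 0.0194 0.104 ]
scene [0.6076 0.0188 0.104 ]
top 0.93 [354.2 208.6  57.2  72.3] ((543.1589965820312, -299.80181884765625), (144.80374145507812, 207.89425659179688), 77.48554992675781)
top 0.77 [354.3 303.2  81.4  72.8] ((263.9201965332031, -285.0642395019531), (203.4200439453125, 142.01339721679688), 50.635581970214844)
scene 0.88 [141.1 238.4  88.6  63.6] ((271.2552795410156, -292.2246398925781), (203.72787475585938, 166.46029663085938), 50.15576934814453)
scene 0.64 [226.4 298.2 108.  104.8] ((548.4697875976562, -305.31793212890625), (148.202392578125, 212.73135375976562), 77.04666900634766)
```

View pics/tray.png

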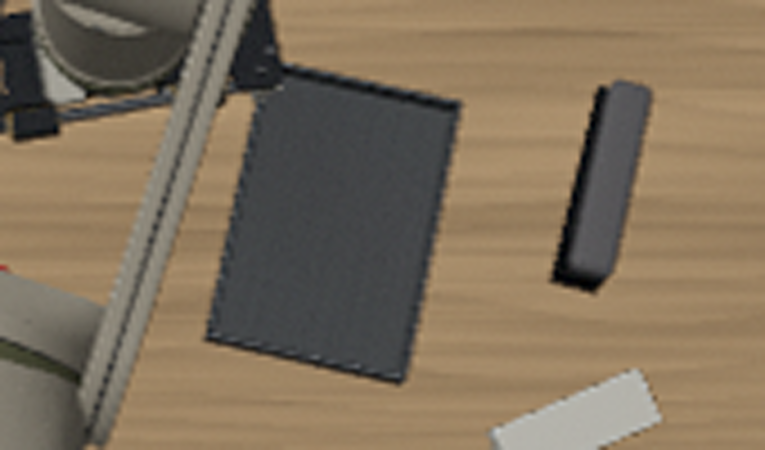

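Request:
play_rows:
  plan:
    - {"slide":[-0.015,0.965,0],"roll":0,"fingers":0.5}
    - {"slide":[-0.015,0.965,0],"roll":0,"fingers":0.5}
    - {"slide":[-0.015,0.965,0],"roll":0,"fingers":0.5}
    - {"slide":[-0.015,0.965,0],"roll":0,"fingers":0.5}
    - {"slide":[-0.015,0.965,0],"roll":0,"fingers":0.5}
    - {"slide":[-0.015,0.965,0],"roll":0,"fingers":0.5}
    - {"slide":[-0.015,0.965,0],"roll":0,"fingers":0.5}
    - {"slide":[-0.015,0.965,0],"roll":0,"fingers":0.5}
    - {"slide":[-0.015,0.965,0],"roll":0,"fingers":0.5}
    - {"slide":[-0.015,0.965,0],"roll":0,"fingers":0.5}
    - {"slide":[-0.015,0.965,0],"roll":0,"fingers":0.5}
    - {"slide":[0,0,-1],"roll":0,"fingers":0.5}
    - {"slide":[0,0,-1],"roll":0,"fingers":0.5}
    - {"slide":[0,0,-0.6],"roll":0,"fingers":0.5}
    - {"slide":[0,0,0],"roll":0,"fingers":0.5}

```text
t: 11.02
tool_pos: [0.5777, 0.1794, 0.1327]
orientation: [2.126, 0.186, -2.133]
force: [-0.2, 0.5, 0.2]
opening: 0.0696
```

Run:
```python
from h import *
im=robot.read_camera('scene'); a=im[60:210,250:430,::-1]
cv2.imwrite('pics/s4.png',cv2.resize(a,None,fx=4,fy=4,interpolation=cv2.INTER_CUBIC))
s=robot.read_state();print(s['t'],s['tool_pos'],s['orientation'],s['force'],s['opening'])
```

```text
11.075 [0.57873856 0.17962419 0.13429658] [ 2.12920836  0.18644487 -2.13085926] [-0.85654654 -1.14524821  0.44013625] 0.06953000076126005
```

View pics/s4.png

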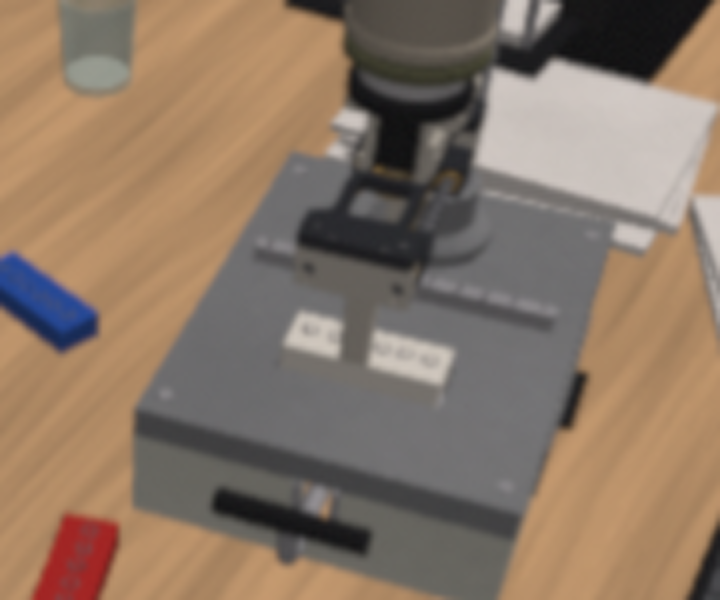

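Request:
play_rows:
  plan:
    - {"slide":[0,-0.02,-0.6],"roll":0,"fingers":0.5}
    - {"slide":[0,0,-0.38],"roll":0,"fingers":0.5}
    - {"slide":[0,0,0],"roll":0,"fingers":0.5}
    - {"slide":[0,0,0],"roll":0,"fingers":0.5}
  squeeze: 35

```text
t: 11.58
tool_pos: [0.5791, 0.1791, 0.1051]
orientation: [2.13, 0.187, -2.13]
force: [-0.5, 0.6, -0.1]
opening: 0.0698
```

Request:
play_rows:
  plan:
    - {"slide":[0,0,0],"roll":0,"fingers":-1}
    - {"slide":[0,0,0],"roll":0,"fingers":-1}
    - {"slide":[0,0,0],"roll":0,"fingers":-1}
    - {"slide":[0,0,0],"roll":0,"fingers":-1}
    - {"slide":[0,0,0],"roll":0,"fingers":-1}

```text
t: 12.2
tool_pos: [0.5791, 0.179, 0.1051]
orientation: [2.13, 0.186, -2.13]
force: [-0.1, -0.8, 2.4]
opening: 0.0396
```

Request:
play_rows:
  plan:
    - {"slide":[0,0,0.15],"roll":0,"fingers":-1}
    - {"slide":[0,0,0.2],"roll":0,"fingers":-1}
    - {"slide":[0,0,0.4],"roll":0,"fingers":-1}
    - {"slide":[0,0,0.7],"roll":0,"fingers":-1}
    - {"slide":[0,0,0.9],"roll":0,"fingers":-1}
    - {"slide":[0,0,0.7],"roll":0,"fingers":-1}
    - {"slide":[0,0,0],"roll":0,"fingers":-1}

```text
t: 13.08
tool_pos: [0.5806, 0.1795, 0.1998]
orientation: [2.136, 0.187, -2.125]
force: [-0.1, -0.5, -2.1]
opening: 0.0394
```

Run:
```python
from h import *
im=robot.read_camera('scene'); a=im[60:210,250:430,::-1]
cv2.imwrite('pics/s5.png',cv2.resize(a,None,fx=4,fy=4,interpolation=cv2.INTER_CUBIC))
s=robot.read_state();print(s['t'],s['tool_pos'],s['orientation'],s['force'],s['opening'],s['q'])
```

```text
13.125 [0.57967094 0.17920029 0.19775673] [ 2.13279822  0.18684683 -2.12767744] [-0.53277971 -0.4213979  -2.64472087] 0.03941595074671338 [2.15326482e-01 1.55930399e-01 1.49830855e+00 1.53510511e-05
 1.48493729e+00 1.61146826e+00]
```

View pics/s5.png

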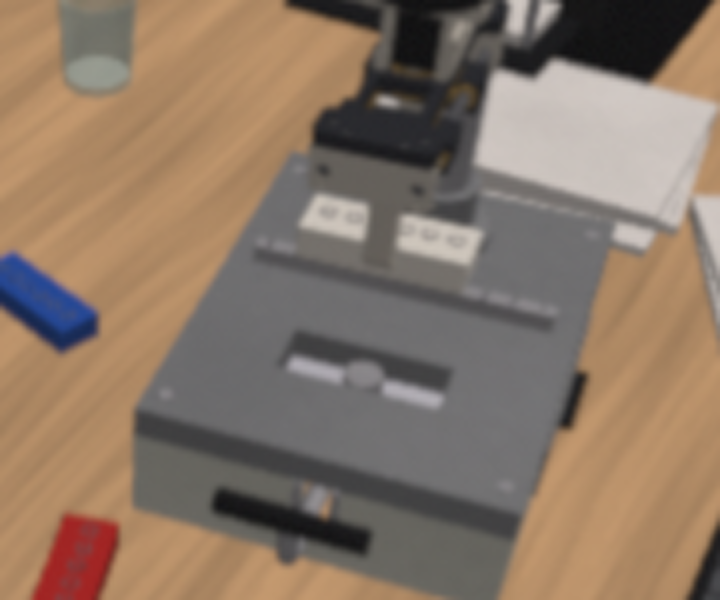

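The pad is out, gripped level at its middle, and the pocket is empty. Next I carry it over the tray.

Request:
play_rows:
  plan:
    - {"slide":[-0.03,-0.45,0],"roll":-0.1,"fingers":-1}
    - {"slide":[-0.07,-0.887,0],"roll":-0.156,"fingers":-1}
    - {"slide":[-0.07,-0.887,0],"roll":-0.156,"fingers":-1}
    - {"slide":[-0.07,-0.887,0],"roll":-0.156,"fingers":-1}
    - {"slide":[-0.07,-0.887,0],"roll":-0.156,"fingers":-1}
    - {"slide":[-0.07,-0.887,0],"roll":-0.156,"fingers":-1}
    - {"slide":[-0.07,-0.887,0],"roll":-0.156,"fingers":-1}
    - {"slide":[-0.07,-0.887,0],"roll":-0.156,"fingers":-1}
    - {"slide":[-0.07,-0.887,0],"roll":-0.156,"fingers":-1}
    - {"slide":[-0.07,-0.887,0],"roll":-0.156,"fingers":-1}
    - {"slide":[-0.07,-0.887,0],"roll":-0.156,"fingers":-1}
    - {"slide":[-0.07,-0.887,0],"roll":-0.156,"fingers":-1}
    - {"slide":[-0.07,-0.887,0],"roll":-0.156,"fingers":-1}
    - {"slide":[-0.07,-0.887,0],"roll":-0.156,"fingers":-1}
    - {"slide":[-0.07,-0.887,0],"roll":-0.156,"fingers":-1}
    - {"slide":[-0.07,-0.887,0],"roll":-0.156,"fingers":-1}
    - {"slide":[-0.07,-0.887,0],"roll":-0.156,"fingers":-1}
    - {"slide":[-0.07,-0.887,0],"roll":-0.156,"fingers":-1}
    - {"slide":[-0.03,-0.45,0],"roll":-0.06,"fingers":-1}
    - {"slide":[0,0,0],"roll":0,"fingers":-1}

```text
t: 15.62
tool_pos: [0.5406, -0.3009, 0.1954]
orientation: [-2.103, 0.231, 2.107]
force: [-0.8, 0.9, -2.0]
opening: 0.0396
```

Request:
play_rows:
  plan:
    - {"slide":[0,0,-0.7],"roll":0,"fingers":-1}
    - {"slide":[0,0,-1],"roll":0,"fingers":-1}
    - {"slide":[0,0,-1],"roll":0,"fingers":-1}
    - {"slide":[0,0,-1],"roll":0,"fingers":-1}
    - {"slide":[0,0,-0.4],"roll":0,"fingers":-1}
    - {"slide":[0,0,0],"roll":0,"fingers":-1}

```text
t: 16.38
tool_pos: [0.5407, -0.2991, 0.072]
orientation: [-2.104, 0.228, 2.109]
force: [0.1, 0.7, -1.4]
opening: 0.0394
```

Run:
```python
from h import *
im=robot.read_camera('scene'); a=im[200:400,80:320,::-1]
cv2.imwrite('pics/s6.png',cv2.resize(a,None,fx=3,fy=3,interpolation=cv2.INTER_CUBIC))
s=robot.read_state();print(s['t'],s['tool_pos'],s['orientation'],s['force'],s['opening'],s['q'])
```

```text
16.425 [ 0.54156958 -0.29987035  0.07348493] [-2.10637234  0.22965017  2.10674134] [ 0.26308555  0.07491839 -0.62210407] 0.03979726269252336 [-5.88520945e-01  2.90791683e-01  1.57681890e+00  5.90782628e-05
  1.27420778e+00  1.19958755e+00]
```

View pics/s6.png

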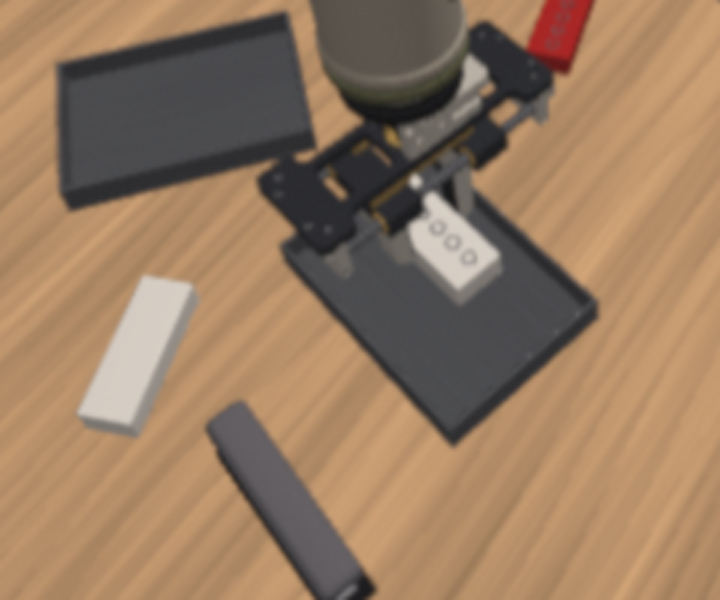

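Request:
play_rows:
  plan:
    - {"slide":[0,0,-0.8],"roll":0,"fingers":-1}
    - {"slide":[0,0,-0.6],"roll":0,"fingers":-1}
    - {"slide":[0,0,-0.3],"roll":0,"fingers":-1}
    - {"slide":[0,0,0],"roll":0,"fingers":-1}

```text
t: 16.92
tool_pos: [0.541, -0.3, 0.0219]
orientation: [-2.105, 0.23, 2.107]
force: [-0.6, -1.1, -0.7]
opening: 0.04
```

Request:
play_rows:
  plan:
    - {"slide":[0,0,-0.08],"roll":0,"fingers":-1}
    - {"slide":[0,0,0],"roll":0,"fingers":-1}

```text
t: 17.18
tool_pos: [0.5418, -0.3006, 0.0206]
orientation: [-2.107, 0.231, 2.106]
force: [0.1, -0.7, -2.2]
opening: 0.0391
```

Request:
play_rows:
  plan:
    - {"slide":[0,0,-0.06],"roll":0,"fingers":-1}
    - {"slide":[0,0,0],"roll":0,"fingers":-1}

```text
t: 17.42
tool_pos: [0.5414, -0.3003, 0.0182]
orientation: [-2.106, 0.23, 2.106]
force: [0.0, 0.1, -1.2]
opening: 0.0396
```

Request:
play_rows:
  plan:
    - {"slide":[0,0,-0.06],"roll":0,"fingers":-1}
    - {"slide":[0,0,0],"roll":0,"fingers":-1}

```text
t: 17.68
tool_pos: [0.5413, -0.3002, 0.0162]
orientation: [-2.106, 0.23, 2.107]
force: [0.2, 0.1, -1.9]
opening: 0.0399
```

Request:
play_rows:
  plan:
    - {"slide":[0,0,-0.04],"roll":0,"fingers":-1}
    - {"slide":[0,0,0],"roll":0,"fingers":-1}

```text
t: 17.92
tool_pos: [0.5415, -0.3004, 0.0152]
orientation: [-2.106, 0.23, 2.106]
force: [0.1, -0.5, -1.9]
opening: 0.0392
```

Request:
play_rows:
  plan:
    - {"slide":[0,0,-0.03],"roll":0,"fingers":-1}
    - {"slide":[0,0,0],"roll":0,"fingers":-1}

```text
t: 18.18
tool_pos: [0.5416, -0.3004, 0.0152]
orientation: [-2.107, 0.23, 2.106]
force: [-3.1, 2.4, 5.9]
opening: 0.0397
```

Request:
play_rows:
  plan:
    - {"slide":[0,0,-0.03],"roll":0,"fingers":-1}
    - {"slide":[0,0,0],"roll":0,"fingers":-1}

```text
t: 18.42
tool_pos: [0.5417, -0.3005, 0.0152]
orientation: [-2.107, 0.231, 2.106]
force: [-6.1, 4.1, 12.7]
opening: 0.0394
```

Request:
play_rows:
  plan:
    - {"slide":[0,0,0.03],"roll":0,"fingers":-1}
    - {"slide":[0,0,0],"roll":0,"fingers":0.2}
    - {"slide":[0,0,0],"roll":0,"fingers":0.2}
    - {"slide":[0,0,0],"roll":0,"fingers":0.2}
    - {"slide":[0,0,0],"roll":0,"fingers":0.2}
    - {"slide":[0,0,0.4],"roll":0,"fingers":0.2}
    - {"slide":[0,0,0.8],"roll":0,"fingers":0.2}
    - {"slide":[0,0,1],"roll":0,"fingers":0.2}
    - {"slide":[0,0,1],"roll":0,"fingers":0.2}
    - {"slide":[0,0,1],"roll":0,"fingers":0.2}
    - {"slide":[0,0,1],"roll":0,"fingers":0.2}
    - {"slide":[0,0,1],"roll":0,"fingers":0.2}
    - {"slide":[0,0,0],"roll":0,"fingers":0.2}

```text
t: 20.05
tool_pos: [0.5432, -0.3015, 0.2049]
orientation: [-2.114, 0.234, 2.101]
force: [1.1, -0.2, 0.2]
opening: 0.0559
```

Run:
```python
from h import *
im=robot.read_camera('scene'); a=im[200:400,80:320,::-1]
cv2.imwrite('pics/s7.png',cv2.resize(a,None,fx=3,fy=3,interpolation=cv2.INTER_CUBIC))
s=robot.read_state();print(s['t'],s['tool_pos'],s['orientation'],s['force'],s['opening'],s['q'])
```

```text
20.1 [ 0.54229863 -0.30088063  0.20240114] [-2.11045183  0.23227887  2.10362717] [-0.38379053  0.22658641 -0.70328316] 0.055656712326786546 [-5.89187973e-01  1.88248892e-01  1.45376734e+00 -5.31094431e-06
  1.49594326e+00  1.19952793e+00]
```

View pics/s7.png

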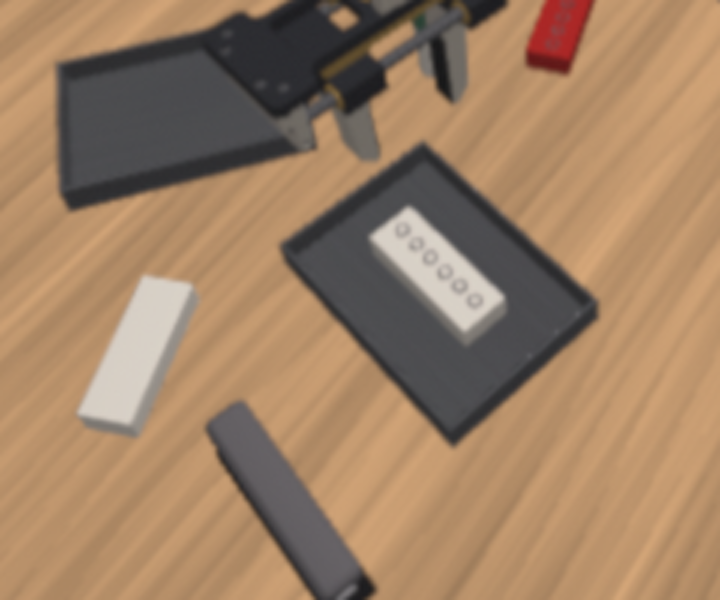

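The pad lies flat in the tray and nothing else has shifted. Back to the handle.

Request:
play_rows:
  plan:
    - {"slide":[0.117,0.868,0],"roll":0.234,"fingers":0.075}
    - {"slide":[0.117,0.868,0],"roll":0.234,"fingers":0.075}
    - {"slide":[0.117,0.868,0],"roll":0.234,"fingers":0.075}
    - {"slide":[0.117,0.868,0],"roll":0.234,"fingers":0.075}
    - {"slide":[0.117,0.868,0],"roll":0.234,"fingers":0.075}
    - {"slide":[0.117,0.868,0],"roll":0.234,"fingers":0.075}
    - {"slide":[0.117,0.868,0],"roll":0.234,"fingers":0.075}
    - {"slide":[0.117,0.868,0],"roll":0.234,"fingers":0.075}
    - {"slide":[0.117,0.868,0],"roll":0.234,"fingers":0.075}
    - {"slide":[0.117,0.868,0],"roll":0.234,"fingers":0.075}
    - {"slide":[0.117,0.868,0],"roll":0.234,"fingers":0.075}
    - {"slide":[0.117,0.868,0],"roll":0.234,"fingers":0.075}
    - {"slide":[0,0,-1],"roll":0,"fingers":0.075}
    - {"slide":[0,0,-0.8],"roll":0,"fingers":0.075}
    - {"slide":[0,0,0],"roll":0,"fingers":0.075}
  squeeze: 50

```text
t: 21.98
tool_pos: [0.5808, 0.0125, 0.1424]
orientation: [2.123, 0.187, -2.138]
force: [-0.4, 0.6, 1.0]
opening: 0.0501
```

Run:
```python
from h import *
im=robot.read_camera('scene'); a=im[80:230,250:430,::-1]
cv2.imwrite('pics/s8.png',cv2.resize(a,None,fx=4,fy=4,interpolation=cv2.INTER_CUBIC))
s=robot.read_state();print(s['t'],s['tool_pos'],s['orientation'],s['force'],s['opening'])
```

```text
22.025 [0.58207703 0.01229491 0.14450266] [ 2.12654431  0.18667062 -2.13473708] [0.23096636 0.25885849 0.79714745] 0.04995121525206832
```

View pics/s8.png

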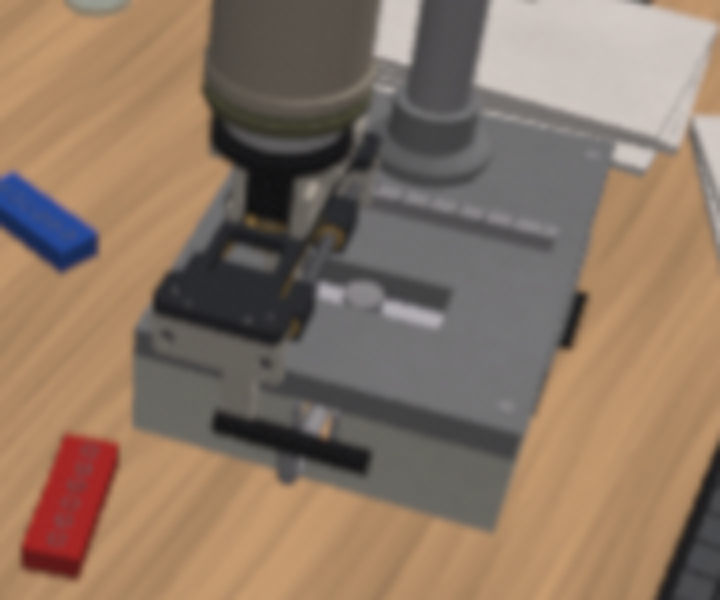

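Lined up as before. Descend and grip with the TCP at about 0.087.

Request:
play_rows:
  plan:
    - {"slide":[0.05,-0.03,-0.9],"roll":0,"fingers":0.075}
    - {"slide":[0,0,-0.7],"roll":0,"fingers":0.075}
    - {"slide":[0,0,-0.3],"roll":0,"fingers":0.075}
    - {"slide":[0,0,0],"roll":0,"fingers":0.075}
    - {"slide":[0,0,0],"roll":0,"fingers":-1}
    - {"slide":[0,0,0],"roll":0,"fingers":-1}
    - {"slide":[0,0,0],"roll":0,"fingers":-1}
    - {"slide":[0,0,0],"roll":0,"fingers":-1}
    - {"slide":[0,0,0],"roll":0,"fingers":-1}

```text
t: 23.15
tool_pos: [0.5852, 0.0117, 0.0897]
orientation: [2.131, 0.187, -2.13]
force: [-0.8, 3.1, 3.2]
opening: 0.0168
```

Request:
play_rows:
  plan:
    - {"slide":[0,0,-0.1],"roll":0,"fingers":-1}
    - {"slide":[0,0,-0.15],"roll":0,"fingers":-1}
    - {"slide":[0,0,-0.15],"roll":0,"fingers":-1}
    - {"slide":[0,0,-0.1],"roll":0,"fingers":-1}
    - {"slide":[0,0,-0.1],"roll":0,"fingers":-1}
    - {"slide":[0,0,0],"roll":0,"fingers":-1}

```text
t: 23.9
tool_pos: [0.5852, 0.0117, 0.071]
orientation: [2.131, 0.187, -2.13]
force: [1.1, 6.6, 1.0]
opening: 0.0168
```

Request:
play_rows:
  plan:
    - {"slide":[0,0,-0.1],"roll":0,"fingers":-1}
    - {"slide":[0,0,-0.06],"roll":0,"fingers":-1}
    - {"slide":[0,0,0],"roll":0,"fingers":-1}

```text
t: 24.28
tool_pos: [0.5852, 0.0117, 0.0664]
orientation: [2.131, 0.187, -2.13]
force: [0.8, 4.2, 2.1]
opening: 0.0168
```

Request:
play_rows:
  plan:
    - {"slide":[0,0,-0.06],"roll":0,"fingers":-1}
    - {"slide":[0,0,0],"roll":0,"fingers":-1}

```text
t: 24.52
tool_pos: [0.5853, 0.0117, 0.0657]
orientation: [2.131, 0.187, -2.13]
force: [-5.2, 5.4, 11.3]
opening: 0.0168
```

Request:
play_rows:
  plan:
    - {"slide":[0,0,-0.06],"roll":0,"fingers":-1}
    - {"slide":[0,0,0],"roll":0,"fingers":-1}

```text
t: 24.78
tool_pos: [0.5854, 0.0116, 0.0655]
orientation: [2.131, 0.187, -2.13]
force: [-13.0, 4.6, 23.2]
opening: 0.0167
```

Request:
play_rows:
  plan:
    - {"slide":[0,0,0.04],"roll":0,"fingers":-1}
    - {"slide":[0,0,0],"roll":0,"fingers":0.075}
    - {"slide":[0,0,0],"roll":0,"fingers":0.075}
    - {"slide":[0,0,0],"roll":0,"fingers":0.075}
    - {"slide":[0,0,0],"roll":0,"fingers":0.075}
    - {"slide":[0,0,0.4],"roll":0,"fingers":0.075}
    - {"slide":[0,0,0.8],"roll":0,"fingers":0.075}
    - {"slide":[0,0,1],"roll":0,"fingers":0.075}
    - {"slide":[0,0,1],"roll":0,"fingers":0.075}
    - {"slide":[0,0,1],"roll":0,"fingers":0.075}
    - {"slide":[0,-1,0.8],"roll":0,"fingers":0.4}
    - {"slide":[0,-1,0],"roll":0,"fingers":0.4}
    - {"slide":[0,-1,0],"roll":0,"fingers":0.4}
    - {"slide":[0,-1,0],"roll":0,"fingers":0.4}
    - {"slide":[0,-1,0],"roll":0,"fingers":0.4}
    - {"slide":[0,0,0],"roll":0,"fingers":0.4}

```text
t: 26.78
tool_pos: [0.585, -0.1407, 0.215]
orientation: [2.132, 0.182, -2.131]
force: [0.0, -0.3, 0.2]
opening: 0.0651
```

Run:
```python
from h import *
np.set_printoptions(precision=4,suppress=True)
im=robot.read_camera('scene')[:,:,::-1]
cv2.imwrite('pics/s9.png',cv2.resize(im[80:230,250:430],None,fx=4,fy=4,interpolation=cv2.INTER_CUBIC))
cv2.imwrite('pics/s9b.png',im)
s=robot.read_state();print(s['t'],s['tool_pos'],s['force'],s['opening'])
for z in(.08,.104): print(((proj('scene',[[.6076-.049*1,.0188-.0087,z],[.6076+.049,.0188+.0087,z]]))-[250,80])*4)
```

```text
26.825 [ 0.5851 -0.1394  0.2149] [ 0.0906  0.052  -0.353 ] 0.06494725358770854
[[211.5853 443.4373]
 [363.4258 487.7966]]
[[213.644  416.3722]
 [368.4231 460.8146]]
```

View pics/s9.png

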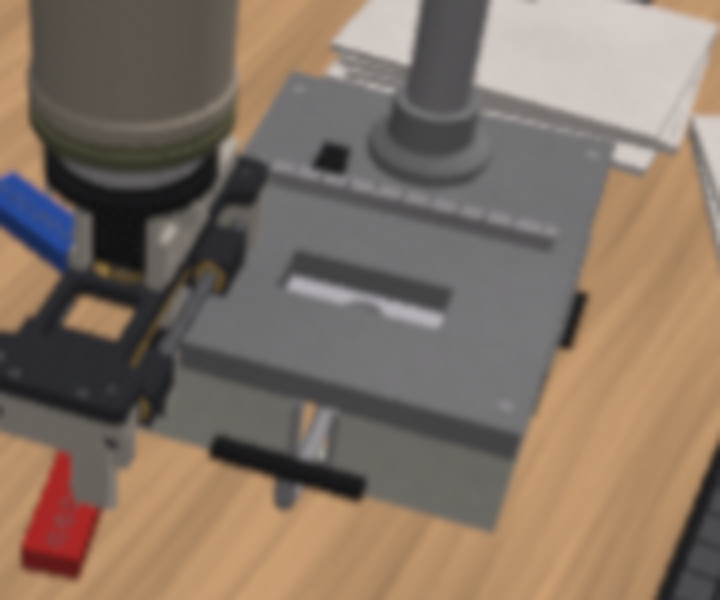

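View pics/s9b.png

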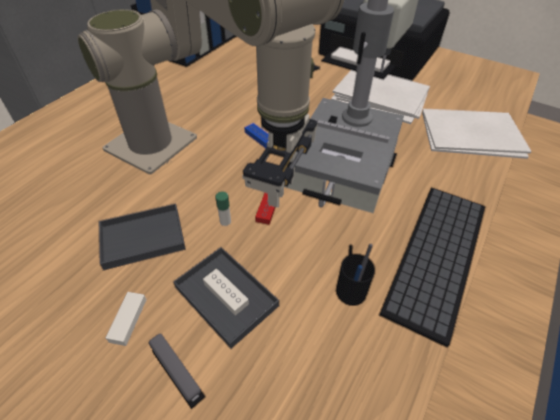

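The handle ends at crop (213,447)/(363,488) match the projection for 80 mm, fully down. The pocket is empty and the pad is flat in the tray at scene(226,291). Handing in.

```bash
python3 -c "
from plant import robot
print(robot.close_job())"
```

```text
the job is handed in; nothing more can be done
None
```

I lifted the T handle until it hit its upper stop, then took the worn pad out of the pocket. I set it down flat in the tray farthest from the base, lowering it until it touched before letting go. After that I pushed the T handle down to its lower stop, 24.1 mm of travel, with the force rising to about 23 N there. I handed in at about 27 s.

- **Last checks:** the final pictures show the handle at its 80 mm down position, the pocket empty with the rod head below its floor, and the pad lying flat in the tray. The spare pad and the other desk things look unmoved, and the gripper is clear of everything.
- **Disagreements:**
  - The handle bar was about 3 mm off the camera estimate when I gripped it, which pushed sideways with about 12 N until I corrected it.
  - The lift to the upper stop measured about 23 mm, which fits the handle starting 1–2 mm up.
  - At the upper stop the pull reached about 45 N at the fingers. I eased off once the bar stopped moving.

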